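# Hold the lacquer probe on the marked can end

## Robot

A 6-joint arm with a two-finger parallel gripper is mounted at the origin on the work surface. World frame = base frame: x ahead of the robot, y to its left, z up, the work surface at z = 0. Lengths are in mm, angles in rad, forces in N, time in s.
With the tool pointing down it reaches from about 325 to 875 mm from the base axis. Payload 4.4 kg.
Tool frame: the origin (TCP) lies on the centre line of the jaws, within the pads' length; the fingertips stand ahead of it and the grasp point (between the pads) lies 6 mm ahead of it (ctrl.tcp_to_tips is the z of the fingertips in the tool frame, in mm); z points along the fingers, y is the line along which they close (so a half turn about z gives the same grasp; the last joint's range is limited). The gripper opens to 85 mm and grips with 20 to 120 N. Pads are 22 mm wide; open, the fingers measure 114 mm over their backs; the gripper's body (76 mm by 85 mm) begins 54 mm behind the grasp point. The pads swing forward as they close: fully open they stand 13 mm farther back than shut.
Start: joints at [-1.464, 0.207, 1.542, -0, 1.393, -0.15], TCP at [146.586, -556.004, 256.282] pointing down, gripper open.
Joint ranges: [-2.73, 2.73], [-0.86, 2.22], [0.23, 2.46], [-1.11, 4.25], [0.08, 2.63], [-2.82, 2.82]. Speed limits (rad/s): [2.79, 2.79, 3.14, 3.14, 3.14, 3.14].

## Interface

Orientations are given as a 3x3 rotation matrix whose columns are the frame's x, y, z axes.
In Python, from plant import ctrl, sensors, optics gives the robot as it stands. Calls block until the motion is done:
- ctrl.move_ptp(position, orientation): joint-space move of the TCP to a pose.
- ctrl.move_l(position, rot=None, vel=150, threshold=None): straight line of the TCP; rot=None keeps the orientation; vel is the mean speed in mm/s. With threshold (N) it stops when the force on the tool has changed by that much, and returns True; else False.
- ctrl.set_joints(angles): joint-space move.
- ctrl.gripper_to(opening, force=None): finger opening in mm; force is the grip in N (None keeps the last); returns when the fingers have stopped.
- ctrl.hold(seconds).
- ctrl.solve_ik(position, orientation): joint angles nearest the present ones, or None.
- sensors.read_state(): the state.
- optics.grab_frame(name): name is "scene" or "top" or "wrist"; returns (picture, depth): 384x512x3 uint8, red, green, blue; 384x512 float32, mm along the optical axis (not along the pixel's ray), 0 where there is no reading.
- optics.camera_params(name): a dict with "mtx" (3x3 intrinsics, pixels), "k1" (the pictures are not rectified: a ray, as slopes to the right and down, at radius r is drawn at 1 + k1 r^2 times it, then the intrinsics apply), "R" (3x3) and "t" (3): a world point X has camera coordinates R X + t; the wrist camera has in their place "T_tool_cam" (4x4, takes a point from camera to tool coordinates, whose origin is the TCP and whose axes are the flange's). Camera axes: x right, y down, z forward; pixel columns grow to the right and rows downward; lengths in mm; the calibration is good to about 2 mm. A picture is of the moment at which its call begins: read the wrist's pose just before it. camera_params takes no time and is no camera call.
A pose or a line that the arm cannot do raises ctrl.MotionError and nothing moves.
- ctrl.finish_job(): hands the job in; it is judged then, once.
The state is a dict: "t": time; "q": joint angles; "qvel": joint speeds; "tau": joint torques, N m; "eef_pos": TCP position; "eef_rot": TCP orientation; "force": force on the tool from outside, world axes, zero at the start; "wrist_torque": the same for the moment, N m; "grip_width": finger opening in mm; "grasp_force": force on a finger pad.
Only numpy, scipy, OpenCV 4.12 (cv2) and the standard library are available. Lean on these libraries where they do the work, as an engineer would, in place of code of your own. Each camera call takes 0.05 s, during which the arm holds its last target. There are 200 camera calls.

## Task

Slide the small vise's jaw fully open, lift the upright hand probe out of it, and set the probe's sprung tip inside the ring inked on the sloping end of the sample can, with the probe square to that end. Press lightly, so that the tip is pushed about half way into its nose and not to its stop, and finish while still holding the probe there: do not let go or put it down. Leave the two open tins and the spanner where they are.

Things in the scene. Friction and masses are not known exactly. Their poses are not given: they have to be found in the camera images.
- vise: Small grey bench vise, fixed, 225 x 84 mm base, 85 mm high at its fixed jaw. Origin: on the table, straight below the middle of the clamped probe. x points from the sliding jaw to the fixed jaw (its inner face at x = +19 mm); z is up. The probe's foot stands on two rails, tops 45 mm above the table, with a 16 mm gap between them for the nose.
- jaw (a joint): Sliding jaw of the vise, in m: 0 = closed on the probe, 0.05 = fully open. It slides along the vise's -x, with a friction of about 4 N, and stays where it is left. Its dark block (66 mm across, top 79 mm above the table) has a lip that overhangs the probe's foot by 5 mm when closed, so the probe cannot be lifted until the jaw is open.
- jaw_post (a point): Grip point on the sliding jaw: the axis of the upright bright steel post, 16 mm diameter, that stands on the jaw; the post's top is 15 mm above this point, the jaw block's top 32 mm below it. This point is 111 mm above the table and, with the jaw closed, 56 mm from the probe's axis. Axes as the vise's.
- probe: Hand probe, loose, 0.15-0.27 kg, upright in the vise. Origin: centre of its foot's underside; z runs up the probe, away from the tip. Steel foot 36 x 36 mm, z 0 to 20 mm; white handle 24 x 24 mm, flat sides square to its x and y, z 20 to 105 mm (cap to 107.5): grip it here; nose 12 mm diameter down to z = -18 mm, thin tip below. Its x, y start along the vise's.
- probe_tip (a point): End of the probe's sprung tip (a 6 mm round-ended steel pin), on the probe's axis, 32 mm below its origin when out (z = -32 mm); z axis as the probe's.
- plunger (a joint): Travel of the sprung tip into the nose, in m: 0 = fully out, 0.012 = at its stop. Pushing it takes 1 N to start and 0.5 N more per mm (4 N half way, 7 N at the stop).
- rest: Aluminium sloping rest, fixed, 150 x 130 mm base plate; carries the can. Origin: centre of its underside on the table; z is up; the can leans 20 degrees towards the rest's -x.
- can: Sample can on the rest, steel with a gold-lacquered end, 101 mm diameter, 61 mm high, leaning 20 degrees. Origin: centre of its bottom; z runs along its axis, out of the upper end. The flat end panel lies 58 mm up its axis inside a 3 mm high rim. It may sit turned any way about its axis and is stiff to turn.
- spot (a point): Centre of the inked black ring (20 mm outer, 16 mm inner diameter) on the can's upper end, 24 mm from the can's axis, on the panel's surface. z is the outward normal of the panel.
- tin_a: Open tin, 100 mm diameter, 115 mm high, bystander. Origin: centre of its underside.
- tin_b: Open tin like the other, bystander. Origin: centre of its underside.
- spanner: Steel spanner lying on the table, 140 mm long, bystander. Origin: centre of its underside.
Mind the look-alikes: they are no part of the job. Several things have the shape of the vise; the one meant has the colours described above.

How it is judged (in metres and radians):
On the way, in this order (a step that is already met when the one before it is completed fails the run):
1. the jaw is slid open (at least 35 of its 50 mm) with the probe still standing in the vise (value of joint jaw above 0.035 m and z of probe in the frame of vise below 0.06 m and angle between probe's own z axis and vertical below 0.2 rad), for 0.2 s.
2. the probe is lifted out of the vise in the gripper (contact force between the fingers and probe above 1 N and z of probe_tip in the frame of vise above 0.06 m and contact force between probe and vise below 0.05 N), for 0.2 s.
At the end, for the whole second after the job is handed in: Gripper holds the probe, tip within 8 mm of the ring's centre, square to the can's end within 8 degrees, tip pushed in 2 to 10.5 of 12 mm, pressing the can with 1 to 9 N; the probe is still and is clear of the vise; the jaw is still open at least 35 mm (value of joint jaw above 0.035 m and contact force between the fingers and probe above 1 N and distance between probe_tip and spot below 0.008 m and angle between the z axis of probe and the z axis of spot, either way round below 0.14 rad and angle between probe's own z axis and vertical below 1 rad and value of joint plunger between 0.002 and 0.0105 m and contact force between probe and can between 1 and 9 N and contact force between probe and vise below 0.05 N and linear speed of probe below 0.02 m/s); the arm keeps its last pose, push and grip.
It fails at once if the probe is pressed on the can with more than 25 N (contact force between probe and can above 25 N).
It fails at once if the tin_a is moved more than 30 mm (distance of tin_a from where it was at the start of the episode above 0.03 m).
It fails at once if the tin_b is moved more than 30 mm (distance of tin_b from where it was at the start of the episode above 0.03 m).
It fails at once if the spanner is moved more than 30 mm (distance of spanner from where it was at the start of the episode above 0.03 m).
It also fails if it takes over 48 s, if anything falls off the work surface, if the arm or the gripper's body presses on something with over 40 N, if the wrist force passes 120 N, or if a joint passes its speed limit or range.

## Working session

There is one attempt and no reset: what is moved stays moved. The work goes in short steps, each a Python script; the robot and the scene stay as the last script left them, time stands still between calls to the robot, and variables do not carry over. Pictures are saved under pics/ and viewed, at most 10 in all, crops included, and the job is handed in when it is done.

```bash
mkdir -p pics; ls; cat > h.py <<'E'
import numpy as np, cv2
from plant import ctrl, sensors, optics
def save(n,im): cv2.imwrite('pics/'+n+'.png', im[:,:,::-1])
def cam(name, st=None):
    p=optics.camera_params(name)
    if 'T_tool_cam' in p:
        T=np.eye(4); T[:3,:3]=st['eef_rot']; T[:3,3]=st['eef_pos']
        C=T@np.array(p['T_tool_cam']); R=C[:3,:3].T; t=-R@C[:3,3]
    else: R=np.array(p['R']); t=np.array(p['t']).ravel()
    return np.array(p['mtx']),float(p['k1']),R,t
def grab(name):
    st=sensors.read_state(); im,d=optics.grab_frame(name)
    return im,d,cam(name,st)
def slopes(c,uv):
    K,k1,R,t=c; uv=np.atleast_2d(np.asarray(uv,float))
    # r_d = r(1+k1 r^2)
    return cv2.undistortPoints(uv[:,None],K,np.array([k1,0,0,0.]))[:,0]
def onplane(c,uv,z):
    K,k1,R,t=c; s=slopes(c,uv); o=-R.T@t
    d=np.c_[s,np.ones(len(s))]@R
    return o+d*((z-o[2])/d[:,2])[:,None]
def ray(c,uv):
    K,k1,R,t=c; s=slopes(c,uv); o=-R.T@t
    d=np.c_[s,np.ones(len(s))]@R
    return o,d/np.linalg.norm(d,axis=1)[:,None]
def fromdepth(c,uv,dep):
    K,k1,R,t=c; s=slopes(c,uv)
    return (np.c_[s,np.ones(len(s))]*np.asarray(dep)[:,None]-t)@R
def cloud(d,c):
    v,u=np.nonzero(d>0); P=np.full(d.shape+(3,),np.nan)
    P[v,u]=fromdepth(c,np.c_[u,v],d[v,u]); return P
def proj(c,X):
    K,k1,R,t=c
    p=cv2.projectPoints(np.atleast_2d(np.asarray(X,float)),cv2.Rodrigues(R)[0],t,K,np.array([k1,0,0,0.]))[0]
    return p[:,0]
E
python3 - <<'E'
from h import *
a,da,ca=grab('top'); b,db,cb=grab('scene')
save('top0',a); save('scene0',b)
np.savez('v0.npz',a=a,da=da,b=b,db=db)
for c in(ca,cb): print(c, -c[2].T@c[3])
E
```

```text
pics
(array([[431.26529698,   0.        , 253.2105682 ],
       [  0.        , 431.26529698, 188.92172565],
       [  0.        ,   0.        ,   1.        ]]), -0.06049299575414128, array([[-0.02781598, -0.99961211,  0.00137613],
       [-0.99878548,  0.02773692, -0.04072147],
       [ 0.0406675 , -0.00250717, -0.99916959]]), array([  31.45514006,  484.77834308, 1297.71790249])) [ 432.2895752    21.25028103 1316.33786352]
(array([[376.89422739,   0.        , 254.31450423],
       [  0.        , 376.89422739, 186.38494215],
       [  0.        ,   0.        ,   1.        ]]), -0.026667399821847078, array([[ 0.53731404,  0.84334546, -0.00787732],
       [ 0.72471694, -0.46647015, -0.50713998],
       [-0.43136873,  0.26678461, -0.8618277 ]]), array([-269.69994388, -315.25398582, 1615.44989647])) [1070.23804327 -350.58351459 1230.23706387]
```

View pics/top0.png

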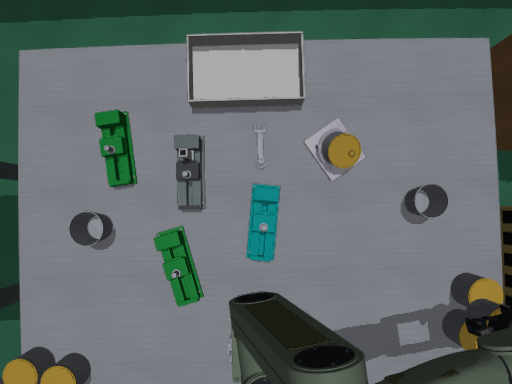

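View pics/scene0.png

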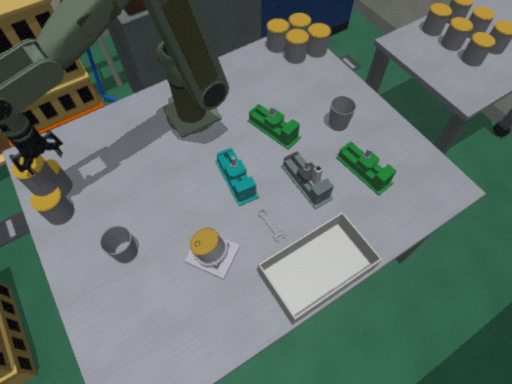

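The top view shows the grey vise at about (188,172), with its jaw post at (187,174) and the probe at (183,153). The gold can is at (343,151), with its ring near (351,153). The scene view confirms this layout, with the tins and the spanner clear of both. Next I'll get rough estimates and take closer wrist views.

```bash
python3 - <<'E'
from h import *
z=np.load('v0.npz'); a,da=z['a'],z['da']; c=cam('top')
P=cloud(da,c)
def at(u,v,r=2): return np.nanmedian(P[v-r:v+r+1,u-r:u+r+1].reshape(-1,3),axis=0).round(1)
for n,(u,v) in dict(post=(187,174),jaw=(180,167),probe=(183,153),fixed=(188,142),can=(343,151),ring=(351,153),tab=(230,130),tinb=(430,201)).items(): print(n,at(u,v,1))
print('rays', onplane(c,[[187,174],[183,153],[351,153]],[126][0]))
st=sensors.read_state(); print(st['eef_rot'], ctrl.tcp_to_tips, optics.camera_params('wrist'))
R=np.array(st['eef_rot'])
# gold panel plane
hsv=cv2.cvtColor(a,cv2.COLOR_RGB2HSV); m=cv2.inRange(hsv,(12,120,100),(35,255,255)); m[:,:320]=0;m[:,365:]=0;m[180:]=0
q=P[m>0]; q=q[~np.isnan(q[:,0])]; q=q[np.abs(q[:,2]-np.median(q[:,2]))<30]; mu=q.mean(0); n=np.linalg.svd(q-mu)[2][2]; print(len(q),mu,n, np.std((q-mu)@n))
for p in ([500,200,400],[500,-250,450]):
  for s in (0,1):
    Rr=R if not s else R@np.diag([-1,-1,1])
    print(p,s,ctrl.solve_ik(p,Rr))
E
```

```text
post [527.3 201.4 123.4]
jaw [551.6 227.2  80.4]
probe [582.7 206.5 151.3]
fixed [622.1 201.7  85.5]
can [ 583.1 -240.9   94.8]
ring [ 577.7 -264.9   89.6]
tab [6.694e+02 8.410e+01 5.000e-01]
tinb [ 433.4 -520.9   11.8]
rays [[ 527.17866267  200.43777937  126.        ]
 [ 585.94327602  210.37534667  126.        ]
 [ 573.18445602 -256.52426857  126.        ]]
[[ 9.66952751e-01  2.54955539e-01 -2.22913990e-04]
 [ 2.54955431e-01 -9.66950490e-01  2.11602618e-03]
 [ 3.23945803e-04 -2.10293047e-03 -9.99997736e-01]] 25.0 {'mtx': array([[301.28702219,   0.        , 253.4586347 ],
       [  0.        , 301.28702219, 194.00480574],
       [  0.        ,   0.        ,   1.        ]]), 'k1': -0.02671362881839205, 'T_tool_cam': array([[ 1.13386620e-03, -9.63331617e-01, -2.68311217e-01,
         6.80927465e+01],
       [ 9.99999278e-01,  1.19925373e-03, -7.98090423e-05,
        -1.51355066e-01],
       [ 3.98655803e-04, -2.68310933e-01,  9.63332281e-01,
        -1.16857801e+02],
       [ 0.00000000e+00,  0.00000000e+00,  0.00000000e+00,
         1.00000000e+00]])}
872 [ 584.43382701 -243.57490346   95.67855752] [ 0.29099291  0.18966857 -0.93773608] 2.5704933020139222
[500, 200, 400] 0 [0.21858805 0.05520121 1.42004711 0.00212365 1.66610287 1.53178476]
[500, 200, 400] 1 [ 0.21858805  0.05520121  1.42004711  0.00212365  1.66610287 -1.6098079 ]
[500, -250, 450] 0 [-6.19304247e-01  9.75466687e-02  1.27633528e+00  1.62551220e-03
  1.76912025e+00  6.94009260e-01]
[500, -250, 450] 1 [-6.19304247e-01  9.75466687e-02  1.27633528e+00  1.62551220e-03
  1.76912025e+00 -2.44758339e+00]
```

```bash
python3 - <<'E'
from h import *
R0=np.diag([1.,-1,-1]); D={}
for i,p in enumerate([(590,-300,300),(530,-230,300),(560,190,290),(510,230,290)]):
    ctrl.move_ptp(p,R0); ctrl.hold(.3)
    st=sensors.read_state(); im,d=optics.grab_frame('wrist')
    D[f'i{i}']=im;D[f'd{i}']=d;D[f'p{i}']=st['eef_pos'];D[f'R{i}']=st['eef_rot']
    print(st['t'],np.round(st['eef_pos'],1))
np.savez('w.npz',**D)
save('w01',np.hstack([cv2.resize(D['i0'],(400,300)),cv2.resize(D['i1'],(400,300))]))
save('w23',np.hstack([cv2.resize(D['i2'],(400,300)),cv2.resize(D['i3'],(400,300))]))
save('w',np.vstack([cv2.imread('pics/w01.png'),cv2.imread('pics/w23.png')])[:,:,::-1])
E
```

```text
2.2667 [ 589.6 -300.6  300. ]
3.075 [ 530.4 -230.7  299.8]
4.975 [560.3 189.2 290. ]
5.6917 [510.6 229.4 289.9]
```

View pics/w.png

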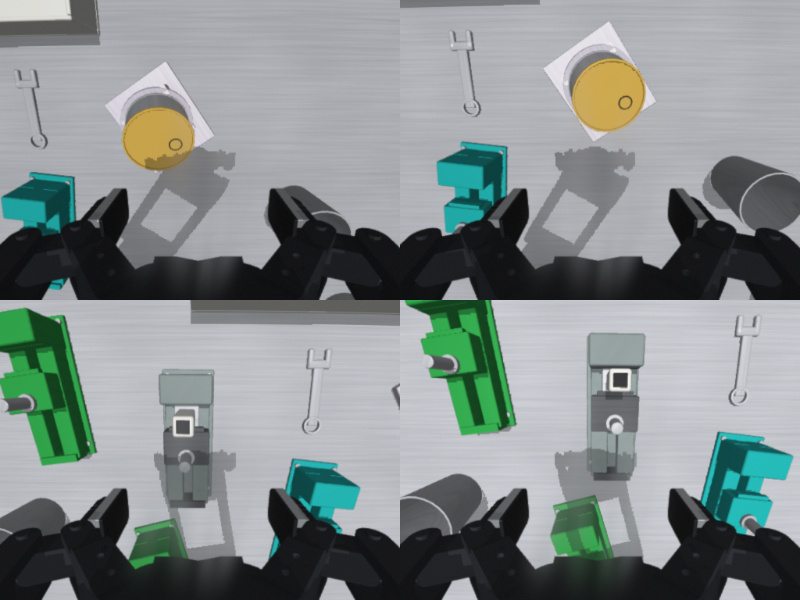

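The upper pair shows the ring at full-size pixels of about (225,186) and (289,132) on the gold end. The lower pair shows the probe's cap at about (234,161) and (282,102), with the post just below it. Next I'll triangulate these and fit the planes and yaw.

```bash
cat > m.py <<'E'
from h import *
D=np.load('w.npz')
C=[cam('wrist',dict(eef_pos=D[f'p{i}'],eef_rot=D[f'R{i}'])) for i in range(4)]
P=[cloud(D[f'd{i}'],C[i]) for i in range(4)]
def tri(c1,u1,c2,u2):
    o1,d1=ray(c1,u1);o2,d2=ray(c2,u2);d1,d2=d1[0],d2[0]
    s=np.linalg.lstsq(np.c_[d1,-d2],o2-o1,rcond=None)[0]; a=o1+s[0]*d1;b=o2+s[1]*d2
    return (a+b)/2,np.linalg.norm(a-b)
def big(m):
    cs,_=cv2.findContours(m.astype(np.uint8),cv2.RETR_EXTERNAL,cv2.CHAIN_APPROX_NONE); return max(cs,key=cv2.contourArea)
# ring, panel
U=[]
for i,g in ((0,(225,186)),(1,(289,132))):
    im=D[f'i{i}']; hsv=cv2.cvtColor(im,cv2.COLOR_RGB2HSV)
    gold=cv2.inRange(hsv,(12,110,60),(35,255,255)); cg=big(gold)
    full=np.zeros_like(gold); cv2.drawContours(full,[cg],-1,255,-1)
    inner=cv2.erode(full,np.ones((9,9)))
    gray=im.max(2); w=np.zeros_like(gold); cv2.circle(w,g,16,255,-1)
    blob=(inner>0)&(w>0)&(gray<95); ec=big(cv2.morphologyEx(blob.astype(np.uint8),cv2.MORPH_CLOSE,np.ones((5,5))))
    e=cv2.fitEllipse(ec); U.append(e[0]); print('ring',i,np.round(e[0],1),np.round(e[1],1),blob.sum())
    q=P[i][inner>0]; q=q[~np.isnan(q[:,0])]; mu=q.mean(0); n=np.linalg.svd(q-mu)[2][2]; n*=np.sign(n[2])
    print('panel',i,len(q),mu.round(1),n.round(3),'tilt',np.degrees(np.arccos(n[2])).round(2),np.std((q-mu)@n).round(2))
    # ring on plane
    o,d=ray(C[i],e[0]); d=d[0]; print('  ring on depth plane',(o+d*((mu-o)@n/(d@n))).round(1))
    eg=cv2.fitEllipse(cg); print('  gold ellipse',np.round(eg[0],1))
S,err=tri(C[0],U[0],C[1],U[1]); print('RING',S.round(1),err.round(2))
U=[];V=[]
for i,g in ((2,(234,161)),(3,(282,102))):
    im=D[f'i{i}'].astype(int); Z=P[i][:,:,2]; w=np.zeros(Z.shape,bool); w[g[1]-30:g[1]+90,g[0]-50:g[0]+50]=1
    mc=w&(Z>146)&(Z<160); c=big(mc); U.append(cv2.minAreaRect(c)[0]); 
    pp=onplane(C[i],c[:,0],152.5)[:,:2].astype(np.float32); r=cv2.minAreaRect(pp); print('cap',np.round(U[-1],1),r,np.nanmedian(Z[mc]).round(1))
    mp=w&(Z>118)&(Z<131)&(np.hypot(P[i][:,:,0]-527,P[i][:,:,1]-201)<25); c=big(mp); e=cv2.minEnclosingCircle(c); V.append(e[0]); print('post',np.round(e,1) if 0 else e,onplane(C[i],[e[0]],126).round(1),np.nanmedian(Z[mp]).round(1),mp.sum())
    for lo,hi,nm in ((81,90,'fixed'),(75,81,'jaw')):
        mj=(Z>lo)&(Z<hi)&(np.abs(P[i][:,:,1]-205)<60)&(im.max(2)-im.min(2)<40); c=big(cv2.morphologyEx(mj.astype(np.uint8),cv2.MORPH_OPEN,np.ones((3,3)))); print(nm,cv2.minAreaRect(onplane(C[i],c[:,0],(lo+hi)/2)[:,:2].astype(np.float32)))
print('CAP',tri(C[2],U[0],C[3],U[1])); print('POST',tri(C[2],V[0],C[3],V[1]))
E
python3 m.py
```

```text
ring 0 [216.5 185. ] [0. 1.] 6
panel 0 4545 [ 586.6 -244.4   95.3] [-0.289 -0.185  0.939] tilt 20.05 0.67
  ring on depth plane [ 576.9 -259.    89.4]
  gold ellipse [202. 177.]Traceback (most recent call last):
  File "m.py", line 20, in <module>
    e=cv2.fitEllipse(ec); U.append(e[0]); print('ring',i,np.round(e[0],1),np.round(e[1],1),blob.sum())
cv2.error: OpenCV(4.12.0) /io/opencv/modules/imgproc/src/shapedescr.cpp:361: error: (-201:Incorrect size of input array) There should be at least 5 points to fit the ellipse in function 'fitEllipseNoDirect'
```

```bash
python3 - <<'E'
s=open('m.py').read()
s=s.replace("blob=(inner>0)&(w>0)&(gray<95)","bh=cv2.morphologyEx(gray,cv2.MORPH_BLACKHAT,np.ones((9,9))); blob=(full>0)&(w>0)&(bh>0.5*bh[w>0].max())")
open('m.py','w').write(s)
E
python3 m.py
```

```text
ring 0 [224.3 184.5] [14.4 17.1] 77
panel 0 4545 [ 586.6 -244.4   95.3] [-0.289 -0.185  0.939] tilt 20.05 0.67
  ring on depth plane [ 577.  -267.6   87.8]
  gold ellipse [202. 177.]
ring 1 [288.  130.8] [15.9 18.1] 93
panel 1 5417 [ 587.  -244.6   95.3] [-0.284 -0.188  0.94 ] tilt 19.88 0.68
  ring on depth plane [ 577.2 -267.5   87.8]
  gold ellipse [266.7 121. ]
RING [ 577.2 -267.5   88. ] 0.21
cap [234.  161.5] ((586.0364379882812, 206.06825256347656), (22.366792678833008, 23.261077880859375), 89.66831970214844) 149.9
post ((236.27359008789062, 212.66981506347656), 7.999793529510498) [[531.  206.3 126. ]] 124.9 195
fixed ((623.7890625, 205.82887268066406), (71.1265640258789, 39.16048812866211), 89.93391418457031)
jaw ((544.2830200195312, 206.69200134277344), (65.62541961669922, 55.7829704284668), 89.97564697265625)
cap [281.5 102. ] ((584.989501953125, 206.92176818847656), (23.347318649291992, 23.519481658935547), 0.058317381888628006) 149.8
post ((277.33721923828125, 163.77906799316406), 8.464778900146484) [[530.  207.2 126. ]] 125.1 223
fixed ((623.3359375, 206.30413818359375), (38.11968231201172, 71.27306365966797), 0.10734038054943085)
jaw ((544.3519897460938, 206.44345092773438), (54.835548400878906, 65.1589584350586), 0.02258954383432865)
CAP (array([585.24319755, 206.37406506, 146.64780858]), np.float64(0.10311570114543467))
POST (array([528.95833451, 206.68926667, 120.13665631]), np.float64(0.004448863156491635))
```

```bash
python3 - <<'E'
from h import *
R0=np.diag([1.,-1,-1])
ctrl.move_ptp([529.2,206.5,200],R0)
ctrl.move_l([529.2,206.5,119],vel=120)
w=ctrl.gripper_to(0,40); s=sensors.read_state(); print(w,s['grip_width'],s['grasp_force'],s['force'])
h=ctrl.move_l([479.2,206.5,119],vel=60,threshold=25); s=sensors.read_state(); print(h,s['eef_pos'],s['force'],s['grip_width'],s['t'])
ctrl.gripper_to(60); ctrl.move_l([479.2,206.5,215],vel=200)
im,d,c=grab('top'); np.savez('v1.npz',im=im,d=d)
ctrl.move_ptp([505,206.5,290],R0); ctrl.hold(.2)
im,d,c=grab('wrist'); P=cloud(d,c); Z=P[:,:,2]
for nm,m in (('cap',(Z>145)&(Z<160)),('post',(Z>118)&(Z<131))):
    m=m&(np.abs(P[:,:,1]-206)<30)&(P[:,:,0]>440); print(nm,m.sum(),np.nanmedian(P[m],axis=0))
save('open',im); print(sensors.read_state()['t'])
n=np.array([-.287,-.187,.94]);n/=np.linalg.norm(n); S=np.array([577.2,-267.5,88])
for yaw in range(-180,180,20):
    x=np.array([np.cos(np.radians(yaw)),np.sin(np.radians(yaw)),0]); x-=n*(x@n); x/=np.linalg.norm(x); z=-n; R=np.c_[x,np.cross(z,x),z]
    q=ctrl.solve_ik(S+n*(26+81),R); print(yaw,None if q is None else np.round(q,2))
E
```

```text
False 14.798185830772882 39.01481866836548 [-0.57530666  0.14142953  1.71424933]
False [479.50901031 207.03451678 119.28911433] [2.1005719  4.38459278 0.52046703] 14.740709736800735 8.6583
cap 904 [584.87822679 206.72875544 149.78481013]
post 215 [480.80980925 207.63518249 125.12630862]
10.5083
-180 [-0.79  0.29  1.62  0.37  1.18 -2.46]
-160 None
-140 None
-120 [-0.79  0.29  1.62  0.37  1.18  2.72]
-100 [-0.79  0.29  1.62  0.37  1.18  2.36]
-80 [-0.79  0.29  1.62  0.37  1.18  2.02]
-60 [-0.79  0.29  1.62  0.37  1.18  1.69]
-40 [-0.79  0.29  1.62  0.37  1.18  1.36]
-20 [-0.79  0.29  1.62  0.37  1.18  1.03]
0 [-0.79  0.29  1.62  0.37  1.18  0.68]
20 [-0.79  0.29  1.62  0.37  1.18  0.31]
40 [-0.79  0.29  1.62  0.37  1.18 -0.06]
60 [-0.79  0.29  1.62  0.37  1.18 -0.42]
80 [-0.79  0.29  1.62  0.37  1.18 -0.78]
100 [-0.79  0.29  1.62  0.37  1.18 -1.12]
120 [-0.79  0.29  1.62  0.37  1.18 -1.45]
140 [-0.79  0.29  1.62  0.37  1.18 -1.78]
160 [-0.79  0.29  1.62  0.37  1.18 -2.11]
```

View pics/open.png

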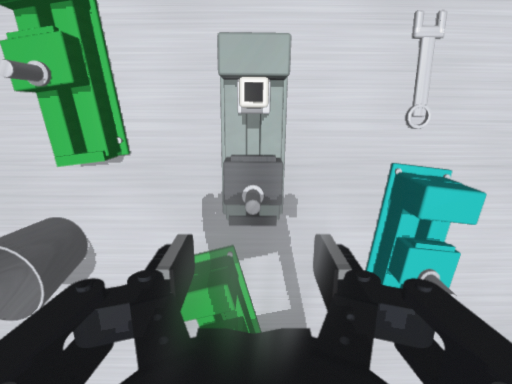

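The jaw is open about 48–49 mm, judging by the post at (253,195), and the probe still stands upright with its cap at (254,92). Next I'll grip it, lift it and carry it over the can.

```bash
cat >> h.py <<'E'
n=np.array([-.287,-.187,.94]);n/=np.linalg.norm(n); S=np.array([577.2,-267.5,88])
x=np.array([1.,0,0]); x-=n*(x@n); x/=np.linalg.norm(x); RT=np.c_[x,np.cross(-n,x),-n]
L=81+32
E
python3 - <<'E'
from h import *
R0=np.diag([1.,-1,-1])
ctrl.move_ptp([585,206.6,225],R0)
ctrl.move_l([585,206.6,126],vel=120)
ctrl.gripper_to(0,60); s=sensors.read_state(); print(s['grip_width'],s['grasp_force'],s['force'])
ctrl.move_l([585,206.6,140],vel=40); s=sensors.read_state(); print(s['force'],s['grip_width'])
ctrl.move_l([585,206.6,290],vel=150); ctrl.hold(.3); s=sensors.read_state(); print(s['force'],s['grip_width'],s['t'])
ctrl.move_ptp(S+n*(L+35),RT); ctrl.hold(.5)
s=sensors.read_state(); print(s['force'],s['grip_width'],s['grasp_force'],s['t'],s['eef_pos']-(S+n*(L+35)))
im,d,c=grab('wrist'); b,db,cb=grab('scene'); a,da,ca=grab('top')
np.savez('v2.npz',im=im,d=d,b=b,db=db,a=a,da=da,p=s['eef_pos'],R=s['eef_rot'])
pr=s['eef_pos']-s['eef_rot'][:,2]*-L
for k,cc in (('w',c),('s',cb),('t',ca)): print(k,proj(cc,[pr,S]))
u=proj(cb,pr)[0].astype(int); crop=b[max(0,u[1]-70):u[1]+70,max(0,u[0]-70):u[0]+70]
save('carry',np.hstack([im[:,:,:],cv2.resize(crop,(288,288))[:, :].copy() if 0 else cv2.copyMakeBorder(cv2.resize(crop,(280,280)),0,104,0,0,cv2.BORDER_CONSTANT)]))
E
```

```text
23.40912210453717 59.20038342475891 [-0.47308149 -0.96205317  3.69887226]
[-0.59857156  0.54189306 -2.23925377] 23.735858337038014
[ 0.52624314  0.43558037 -1.3099193 ] 23.47436848446119 14.3333
[-0.25567747  0.41842012 -2.46843104] 23.696782661057725 58.79295587539673 16.675 [ 0.08661551  0.16629077 -0.00679295]
w [[253.62677351 198.52301272]
 [253.82977717 187.68211982]]
s [[192.23511861 237.56741197]
 [196.93505089 242.94768043]]
t [[356.82397575 155.18729013]
 [351.73534427 153.14858034]]
```

View pics/carry.png

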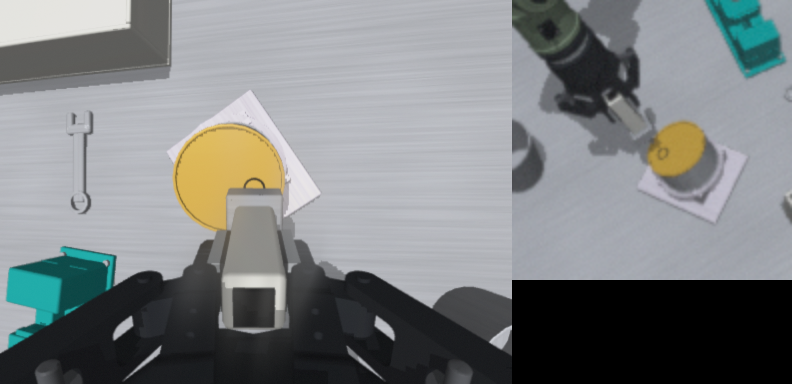

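In the wrist view the ring at (254,186) agrees with the spot's projection, (254,188). The foot is centred on column 254, so the probe is straight sideways. Before pressing, I'll check the probe's tilt in the hand from its visible edges in the scene and wrist views.

```bash
python3 - <<'E'
from h import *
z=np.load('v2.npz'); p,R=z['p'],z['R']; c=cam('wrist',dict(eef_pos=p,eef_rot=R)); cb=cam('scene')
def T(x,y,zp): return p+R@np.array([x,y,81-zp])
corn=[T(x,y,q) for q in(0,20) for x in(18,) for y in(-18,18)]+[T(12,y,105) for y in(-12,12)]+[T(-12,y,107) for y in(-12,12)]
pw=proj(c,corn); print(pw.round(1))
W=cv2.resize(z['im'][170:340,190:320],None,fx=3,fy=3,interpolation=cv2.INTER_CUBIC)
for u in pw: cv2.drawMarker(W,tuple(int(v) for v in (u-[190,170])*3+1),(255,0,0),0,8)
ax=[T(0,0,q) for q in(105,0,-18,-32)]; cs=[T(x,y,q) for q in(0,20) for x in(-18,18) for y in(-18,18)]
ps=proj(cb,ax+cs); B=cv2.resize(z['b'][185:265,150:230],None,fx=5,fy=5,interpolation=cv2.INTER_CUBIC)
for i,u in enumerate(ps): cv2.drawMarker(B,tuple(int(v) for v in (u-[150,185])*5+2),(255,0,0) if i<4 else (0,0,255),0,8)
B=cv2.copyMakeBorder(B,0,510-400,0,0,cv2.BORDER_CONSTANT); save('chk',np.hstack([W,B]))
# depth: probe front face plane in tool frame
P=cloud(z['d'],c); q=(P-p)@R
m=(np.abs(q[...,1])<9)&(q[...,2]>25)&(q[...,2]<58)&(q[...,0]>5)&(q[...,0]<20); f=q[m]; print(m.sum(),f.mean(0),np.polyfit(f[:,2],f[:,0],1))
m=(np.abs(q[...,1])<14)&(q[...,2]>64)&(q[...,2]<80)&(q[...,0]>13)&(q[...,0]<24); f=q[m]; print(m.sum(),f.mean(0),np.polyfit(f[:,2],f[:,0],1))
m=(np.abs(q[...,1])<10)&(np.abs(q[...,0])<10)&(q[...,2]<-10); f=q[m]; print('cap z',m.sum(),np.median(f,axis=0))
E
```

```text
[[227.1 186.4]
 [280.2 186.4]
 [224.3 194.3]
 [283.  194.4]
 [219.1 277. ]
 [288.1 277. ]
 [220.6 338.2]
 [286.5 338.3]]
627 [11.21235335  0.0427716  40.3105681 ] [-0.02296913 12.13825218]
290 [1.68285722e+01 3.25386291e-02 7.10055543e+01] [ 0.02146271 15.30460026]
cap z 3174 [  3.8279315    0.14718109 -24.56105077]
```

View pics/chk.png

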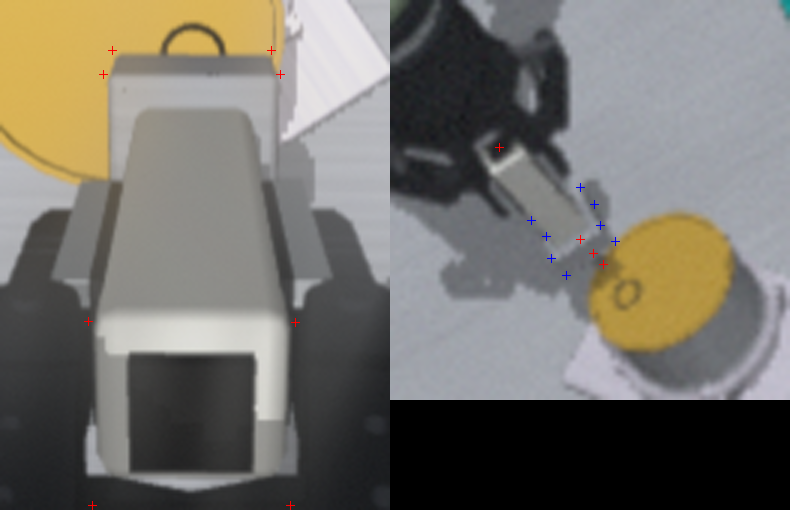

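The edges match the prediction: the probe sits about 1 mm off in tool x, tilts by less than 1.5°, and the ring lines up. Next I'll descend in small steps along the normal while reading the axial force.

```bash
cat > press.py <<'E'
from h import *
Sx=S+RT[:,0]*0.8
def axial():
    f=[]
    for _ in range(6): ctrl.hold(.02); f.append(sensors.read_state()['force']@n)
    return np.mean(f)
go=lambda g,v: ctrl.move_l(Sx+n*(L+g),rot=RT,vel=v,threshold=8)
print(go(10,60)); ctrl.hold(.3); b=axial(); print('base',b)
for g in [6,5,4,3,2,1,0,-1,-2,-3,-4,-5,-6,-7,-8,-9,-10]:
    h=go(g,20); ctrl.hold(.1); f=axial()-b; print(g,h,round(f,2))
    if f>3.7 or h: break
s=sensors.read_state(); print(s['t'],s['eef_pos']-(Sx+n*(L+g)),s['grip_width'],s['grasp_force'],s['force'])
ctrl.hold(.3); print('settled',axial()-b)
im,d,c=grab('wrist'); a,da,ca=grab('scene'); save('press',np.hstack([im,cv2.resize(a[200:296,150:222],(288,384),interpolation=cv2.INTER_CUBIC)]))
E
python3 press.py
```

```text
False
base -1.723204763454275
6 False -0.65
5 False -0.35
4 False -0.21
3 False -0.35
2 False 0.01
1 False -0.22
0 False 1.05
-1 False 1.46
-2 False 2.43
-3 False 2.69
-4 False 3.13
-5 False 3.67
-6 False 3.95
23.7417 [ 0.02108251 -0.0798635   0.07204046] 23.574870581225436 59.251956939697266 [-0.61082742 -1.39056636  2.0348215 ]
settled 3.881714060390455
```

View pics/press.png

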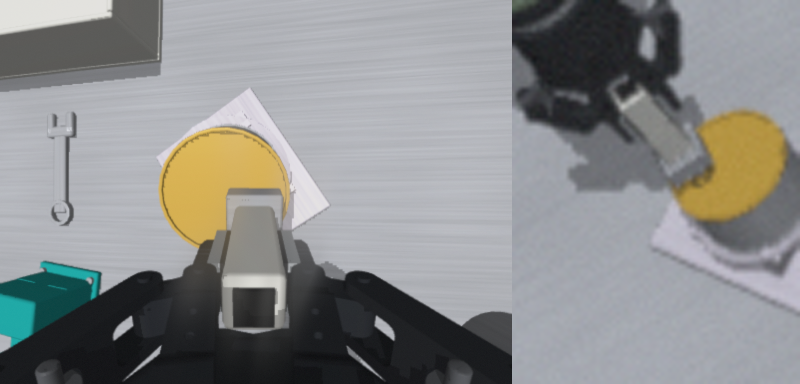

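The probe hides the ring, but it sits straight on the can's end (foot at (254,190), can not moved). The force began at a gap of about 0.5 mm and rose 0.5 N per mm to about 3.9 N. That is about 6 mm of travel, roughly half way, so I'm handing in.

```bash
python3 -c "
from h import *
print(ctrl.finish_job())"
```

```text
the job is handed in; nothing more can be done
None
```

I handed the job in with the gripper still holding the probe on the ring, square to the can's end to within about 2°, tip about 6 of 12 mm in at about 3.9 N, and the vise jaw about 49 mm open; no verdict came back.

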